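# Reset the divider of a slide tray

## Task

Reset the bays of the grey slide tray: lift the orange divider out of its notches, shift it along the tray and drop it into the pair of notches that has the green tag in front of it. It must sit fully home in both notches, upright; then let go of it.

Things in the scene. Friction and masses are not known exactly. Their poses are not given: they have to be found in the camera images.
- tray: Fixed grey tray, 330 mm along its y; origin on the bench under the middle notches. Rails 8 mm thick at x = -58 and +58, each with notches at y = -90, -45, 0, 45, 90, facing in pairs. Notch floor 34 mm over the origin, 15 mm wide in y, widening to 30 mm at the tooth tops (52 mm). Ledge with tags at -x. Boxes lie in the end bays (y beyond 115 mm either way, up to 36 mm high).
- divider: Loose orange divider, 120 g, in the middle notches at first. Bar 140 (x) x 10 (y) x 12 mm, its ends in the notches; origin at the middle of the bar's underside (34 mm over the tray's when seated). A plate 96 x 5 mm hangs 24 mm below it between the rails. Upright grip block in the middle, 34 (x) x 14 mm (y), from 12 to 59 mm over the origin: close along y. Axes as the tray's.
- green_tag: Green block 20 x 26 x 10 mm fixed on the tray's ledge (tray x = -75), in front of the wanted pair of notches: same tray y as these (-90, -45, 45 or 90 mm). Origin at its underside, axes as the tray's. Like white tags stand in front of the other free notches.

How it is judged:
By the outcome, as a careful person would: the job done as asked, in the order asked, and still so for the second after the job is handed in, with the robot touching nothing.
It also fails if it takes over 29 s, if anything falls off the work surface, if the arm or the gripper's body presses on something with over 40 N, if the wrist force passes 120 N, or if a joint passes its speed limit or range.

## Robot

A 6-joint arm with a two-finger parallel gripper is mounted at the origin on a cart in front of the work surface, level with it; the furniture and walls round the work are solid. World frame = base frame: x ahead of the robot, y to its left, z up, the work surface at z = 0. Lengths are in m, angles in degrees, forces in N, time in s.
With the tool pointing down it reaches from about 0.35 to 0.775 m from the base axis. Payload 5.5 kg.
Tool frame: the origin (TCP) lies at the very end of the fingers, on their centre line; the grasp point (between the pads) lies 19 mm behind it; z points along the fingers, y is the line along which they close (so a half turn about z gives the same grasp; the last joint's range is limited). The gripper opens to 85 mm and grips with 20 to 120 N. Pads are 22 mm wide; open, the fingers measure 114 mm over their backs; the gripper's body (76 mm by 85 mm) begins 54 mm behind the grasp point. The pads swing forward as they close: fully open they stand 13 mm farther back than shut.
Start: joints at [62.246, 17.945, 2.641, 74.691, 0, 82.002], TCP at [0.194, 0.541, 0.231] pointing down, gripper open.
Joint ranges: [-158.12, 158.12], [-49.38, 96.58], [-58.88, 72.47], [-126.05, 133.96], [-84.25, 85.87], [-180, 180]. Speed limits (degrees/s): [147.25, 147.25, 180, 180, 180, 180].

## Interface

Orientations are given as [roll, pitch, yaw] about the fixed x, y, z axes, in that order (R = Rz(yaw) Ry(pitch) Rx(roll)).
In Python, from cell import manip gives the robot as it stands.
- The arm moves only by the tool play_rows, never from a script. Its argument "steps" is a list that holds one entry, the list of rows, each a list of 7 numbers: the turn, a rotation vector about the tool's x, y, z normalised to -1 to 1, where 1 is 45 degrees, then the shift along the tool's x, y, z normalised to -1 to 1, where 1 is 0.3 m, then the opening, from 0 (shut) to 1 (fully open). A call has 1 to 8 rows; each row is the pose to reach, as a shift and turn from the pose commanded when the call began, along the tool's axes at that moment; what a row does not reach only later rows make up. A row lasts 1/12 s, in which the tool goes at most 41.7 mm and 7.16 degrees, less where a joint would pass 70% of its speed; a pose out of reach is approached as far as the arm can. A call with a number of a shift or a turn outside -1 to 1 is refused whole. A call with a gripper value outside its range is refused whole. The fingers move at their own pace and stop on an object; the grip force is fixed at half the most. Time passes only in rows, so rows that repeat a pose let the fingers close. It gives the time, the measured TCP pose, the force, the opening and the grip force at its end, in the units of the state.
- manip.read_state(): the state, without advancing time (a new reading comes with each control period).
- manip.get_image(name): name is "scene" or "top" or "wrist"; returns the picture (384x512x3 uint8, red, green, blue); there is no depth.
- manip.camera_info(name): a dict with "fx", "fy", "cx", "cy" (pixels), "position" and "rotation" of the camera in the world. Camera axes: x right, y down, z forward; pixel columns grow to the right and rows downward; lengths in m; the calibration is good to about 2 mm. The wrist camera is an equidistant fisheye: a pixel r from the principal point sees the ray r / f radians off the axis. A picture is of the moment at which its call begins: read the wrist's pose just before it. camera_info takes no time and is no camera call; for the wrist camera it gives the pose at the moment of the call.
- manip.sign_off(): hands the job in; it is judged then, once.
The state is a dict: "time": time; "joints": joint angles; "dq": joint speeds; "joint_torque": joint torques, N m; "tool_pos": TCP position; "tool_rot": TCP orientation; "contact_force": force on the tool from outside, world axes, zero at the start; "moment": the same for the moment, N m; "grip_width": opening from 0.0 (shut) to 1.0 (fully open); "grasp_force": force on a finger pad.
Only numpy, scipy, OpenCV 4.12 (cv2) and the standard library are available. Lean on these libraries where they do the work, as an engineer would, in place of code of your own. Each camera call takes 0.05 s, during which the arm holds its last target. There are 200 camera calls.

## Working session

There is one attempt and no reset: what is moved stays moved. The work goes in short steps, Python scripts to look and compute and a tool call to move; the robot and the scene stay as the last step left them, time stands still between calls to the robot, and variables do not carry over. Pictures are saved under pics/ and viewed, at most 10 in all, crops included, and the job is handed in when it is done.

Besides the shell and the picture viewer there is one more tool, called by a JSON object that holds its "name" and its "arguments", one argument or row to a line. play_rows: Moves the arm, as the interface text tells. Scaled input: -1 to 1 covers 0.3 m each way for a shift and 45 degrees each way for a turn. Its arguments: {"type":"object","properties":{"steps":{"type":"array"}},"required":["steps"]}

```bash
mkdir -p pics; python3 - <<'E'
from cell import manip
import cv2
s=manip.read_state();print(s)
for n in("top","scene"):
    im=manip.get_image(n);cv2.imwrite(f"pics/{n}0.png",im[:,:,::-1]);c=manip.camera_info(n);print(n,c)
E
```

```text
{'time': 0.0, 'joints': array([6.22446754e+01, 1.79924408e+01, 2.57754086e+00, 7.46905821e+01,
       1.19778825e-03, 8.20009208e+01]), 'dq': array([-8.89683721e-05, -1.69436490e-02, -3.67280311e-02,  6.63650038e-02,
       -3.37434320e-02,  1.04002404e-01]), 'joint_torque': array([ 1.84377968e-03, -4.80614483e+01,  2.98541701e+01,  1.90363079e-02,
        6.20618198e-05, -1.52196156e-05]), 'tool_pos': array([0.19413227, 0.54070062, 0.23039665]), 'tool_rot': array([-1.79895711e+02, -1.58647076e-02,  1.60243739e+02]), 'contact_force': array([-0.41019214, -0.42349767, -0.15232669]), 'moment': array([ 0.04555582,  0.01651423, -0.03247898]), 'grasp_force': 0.0, 'grip_width': 0.9972734661675687}
top {'fx': 449.02900665731886, 'fy': 449.02900665731886, 'cx': 257.18971608404166, 'cy': 192.5022646907084, 'position': array([0.36205939, 0.01284613, 0.88904684]), 'rotation': array([-175.47022531,    1.62762716,  -91.40286963])}
scene {'fx': 456.76547487321704, 'fy': 456.76547487321704, 'cx': 250.35302256935657, 'cy': 192.1750070926357, 'position': array([0.10413665, 0.49916556, 0.65887691]), 'rotation': array([-136.04137624,    0.86698137, -147.07454852])}
```

View pics/top0.png

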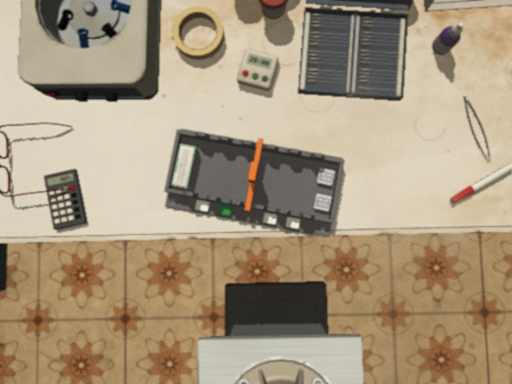

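View pics/scene0.png

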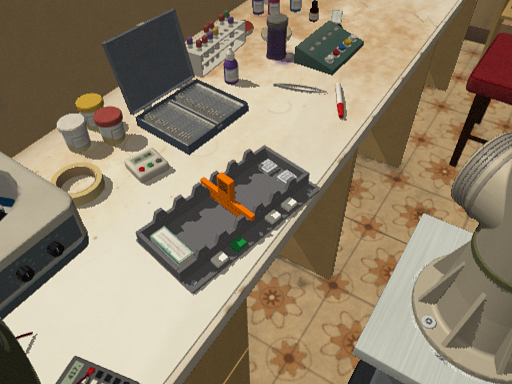

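The top view shows the tray, with the divider running from (261,140) to (249,210). The tags lie at (204,207) white, (225,212) green, (270,219) white and (293,224) white. Green is therefore the tray's +45 slot, since image left is +y. I'll fit the tray pose from the tags and the bar.

```bash
cat > h.py <<'E'
import numpy as np,cv2
from scipy.spatial.transform import Rotation as R
def pose(c): return np.array(c["position"]),R.from_euler("xyz",c["rotation"],degrees=True).as_matrix()
def proj(c,P,fish=False):
    p,M=pose(c);q=(np.atleast_2d(P)-p)@M
    if fish:
        r=np.hypot(q[:,0],q[:,1]);k=np.arctan2(r,q[:,2])/np.maximum(r,1e-9)
    else: k=1/q[:,2]
    return np.c_[c["cx"]+c["fx"]*k*q[:,0],c["cy"]+c["fy"]*k*q[:,1]]
def tray(v,P):
    x,y,a=v[:3];c,s=np.cos(a),np.sin(a);P=np.atleast_2d(P).astype(float)
    return np.c_[x+c*P[:,0]-s*P[:,1],y+s*P[:,0]+c*P[:,1],P[:,2]]
E
python3 - <<'E'
from cell import manip
from h import *
for n,(x0,y0,x1,y1) in (("top",(155,120,355,245)),("scene",(130,140,330,295))):
    im=cv2.imread(f"pics/{n}0.png");cv2.imwrite(f"pics/{n}c.png",cv2.resize(im[y0:y1,x0:x1],None,fx=4,fy=4,interpolation=cv2.INTER_CUBIC)[:600])
    h=cv2.cvtColor(im,cv2.COLOR_BGR2HSV)
    for nm,lo,hi in (("green",(50,120,50),(80,255,255)),("orange",(5,180,120),(18,255,255))):
        m=cv2.inRange(h,lo,hi);m[:y0]=0;m[y1:]=0;m[:,:x0]=0;m[:,x1:]=0
        k,l,st,ce=cv2.connectedComponentsWithStats(m);i=1+st[1:,4].argmax();print(n,nm,st[i],ce[i])
E
```

```text
top green [219 205  12  11 102] [224.73529412 210.11764706]
top orange [248 140  14  41 246] [255.06910569 162.49593496]
scene green [230 237  17  16 164] [237.94512195 243.96341463]
scene orange [201 173  54  48 809] [226.33250927 196.00370828]
```

View pics/topc.png

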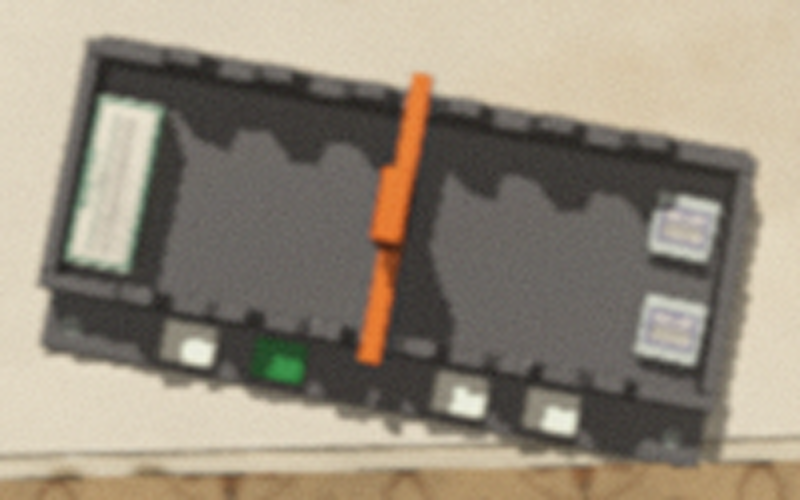

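View pics/scenec.png

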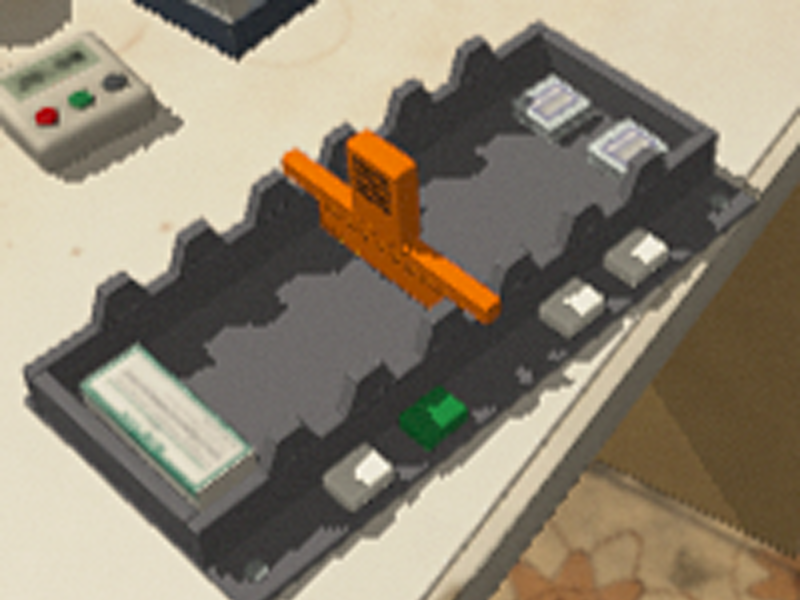

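```bash
python3 - <<'E'
from cell import manip
from h import *
from scipy.optimize import least_squares
T,S=manip.camera_info("top"),manip.camera_info("scene")
tags=[(-.075,y,0) for y in(.09,.045,-.045,-.09)]
bar=[(.07,0,.046),(-.07,0,.046)]
blk=[(.017,0,.093),(-.017,0,.093)]
tp=np.array([(190,342),(280,360),(461,395),(552,412),(423,75),(370,362)])/4+(155-.4,120-.4)
sp=np.array([(361,467),(437,408),(574,297),(638,247),(293,155),(489,301)])/4+(130-.4,140-.4)
def P(v):
    q=np.array(tags+bar);q[:4,2]=v[3];return tray(v,q)
f=lambda v:np.r_[proj(T,P(v))-tp,proj(S,P(v))-sp].ravel()
f1=lambda v:(proj(T,P(v))-tp).ravel()
for g in(f,f1):
    r=least_squares(g,[.42,0,-.15,.03],loss="soft_l1");print(r.x,np.degrees(r.x[2]));print(g(r.x).reshape(-1,2).round(1).tolist())
v=least_squares(f,[.42,0,-.15,.03]).x;np.save("v.npy",v)
s=manip.read_state();print(s["tool_pos"],s["tool_rot"],tray(v,[(0,0,.093),(0,.045,.093)]))
E
```

```text
[ 0.46394682  0.04028718 -0.20973934  0.01963036] -12.017178768071336
[[-0.1, 0.3], [0.0, -0.0], [0.4, -0.2], [0.6, -0.2], [0.5, 0.1], [0.1, 0.7], [-0.7, 0.2], [-0.8, -0.0], [-0.2, 0.1], [-0.0, -0.1], [-0.7, -0.3], [2.0, 1.5]]
[ 0.46426111  0.04080815 -0.21227128  0.01296826] -12.16224844250755
[[0.0, 0.2], [0.0, -0.1], [-0.0, -0.3], [0.0, -0.2], [0.3, -0.1], [-0.3, 0.5]]
[0.19414717 0.54076346 0.23051008] [-1.79909127e+02 -1.28760247e-02  1.60244827e+02] [[0.46415739 0.04024187 0.093     ]
 [0.47352543 0.08425596 0.093     ]]
```

```bash
cat >> h.py <<'E'
def delta(p0,r0,p1,r1):
    A,B=[R.from_euler("xyz",r,degrees=True) for r in(r0,r1)]
    print("turn",(np.degrees((A.inv()*B).as_rotvec())/45).round(3),"shift",(A.inv().apply(np.subtract(p1,p0))/.3).round(4))
E
python3 - <<'E'
from h import *
p=[.194,.541,.231];r=[180,0,160.24];m=[.33,.29,.23];q=[180,0,168]
delta(p,r,m,q);delta(m,q,[.464,.0405,.2],q)
E
```

```text
turn [ 0.     0.    -0.172] shift [-0.7095 -0.6341  0.0033]
turn [0. 0. 0.] shift [-0.6098 -0.7206  0.1   ]
```

{"name": "play_rows", "arguments": {
  "steps": [
    [[0,0,-0.172,-0.71,-0.634,0,1],[0,0,-0.172,-0.71,-0.634,0,1],[0,0,-0.172,-0.71,-0.634,0,1],[0,0,-0.172,-0.71,-0.634,0,1],[0,0,-0.172,-0.71,-0.634,0,1],[0,0,-0.172,-0.71,-0.634,0,1],[0,0,-0.172,-0.71,-0.634,0,1]]
  ]
}}

```text
time: 0.68
tool_pos: [0.3308, 0.288, 0.2311]
tool_rot: [-180.0, -0.0, 168.0]
contact_force: [0.9, 0.1, 0.4]
grip_width: 1.003
grasp_force: 0.0
```

{"name": "play_rows", "arguments": {
  "steps": [
    [[0,0,0,-0.61,-0.72,0.1,1],[0,0,0,-0.61,-0.72,0.1,1],[0,0,0,-0.61,-0.72,0.1,1],[0,0,0,-0.61,-0.72,0.1,1],[0,0,0,-0.61,-0.72,0.1,1],[0,0,0,-0.61,-0.72,0.1,1],[0,0,0,-0.61,-0.72,0.1,1],[0,0,0,-0.61,-0.72,0.1,1]]
  ]
}}

```text
time: 1.35
tool_pos: [0.4671, 0.0359, 0.2002]
tool_rot: [-179.9, 0.1, 167.6]
contact_force: [0.5, -0.2, 0.5]
grip_width: 0.997
grasp_force: 0.0
```

```bash
python3 - <<'E'
from cell import manip
from h import *
s=manip.read_state();print(s["time"],s["tool_pos"],s["tool_rot"],s["dq"].round(2))
c=manip.camera_info("wrist");im=manip.get_image("wrist")[:,:,::-1].copy();np.save("w0.npy",c,allow_pickle=True);print(c)
v=np.load("v.npy")
cv2.imwrite("pics/w0raw.png",im)
for P in tray(v,[(-.075,y,.0196) for y in(.09,.045,-.045,-.09)]+[(.07,0,.046),(-.07,0,.046),(.017,.007,.093),(.017,-.007,.093),(-.017,.007,.093),(-.017,-.007,.093)]):
    cv2.drawMarker(im,tuple(proj(c,P,True)[0].round().astype(int).tolist()),(255,0,255),0,5)
cv2.imwrite("pics/w0.png",cv2.resize(im,(800,600),interpolation=cv2.INTER_CUBIC))
E
```

```text
1.35 [0.46710347 0.03586139 0.20020408] [-1.79907697e+02  5.64255500e-02  1.67606113e+02] [ 4.52 -1.85 -1.62  2.89  2.49  4.84]
{'fx': 297.3186396354542, 'fy': 297.3186396354542, 'cx': 253.7003765445097, 'cy': 192.98957407115103, 'position': array([0.38886551, 0.05263353, 0.34195737]), 'rotation': array([1.61910480e+02, 4.25189152e-02, 7.75624899e+01])}
```

View pics/w0.png

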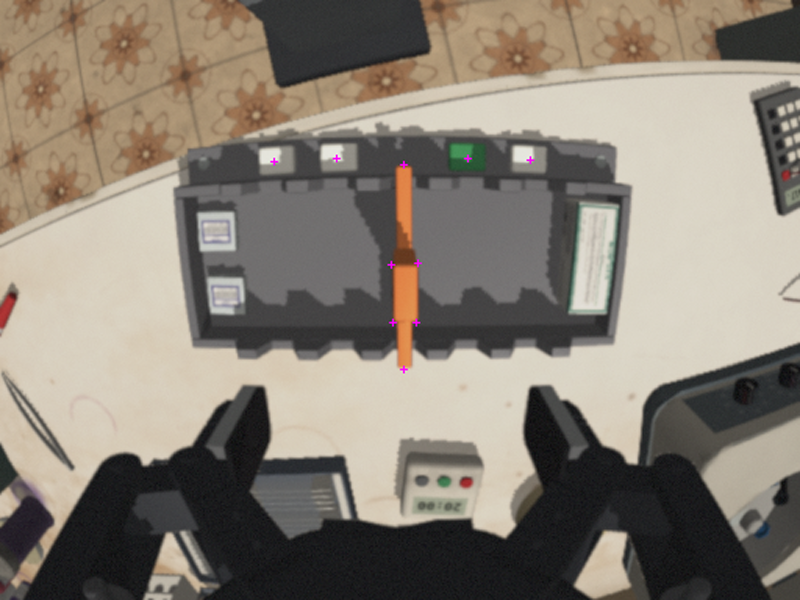

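The wrist view agrees with the fit to about 1 mm: the bar ends are at (404,166) and (404,367) and the green tag at (467,157). I'll refine the fit with these points.

```bash
python3 - <<'E'
from h import *
from scipy.optimize import least_squares
c=np.load("w0.npy",allow_pickle=True).item()
px=np.array([(529.5,158),(467,157),(340,157),(277,158),(404,367),(404,166),(417,265),(394,265),(417,322),(394,322)])*.64-.2
Q=np.array([(-.075,y,.0196) for y in(.09,.045,-.045,-.09)]+[(.07,0,.046),(-.07,0,.046),(-.017,.007,.093),(-.017,-.007,.093),(.017,.007,.093),(.017,-.007,.093)])
f=lambda v:(proj(c,tray(v,Q),True)-px).ravel()
r=least_squares(f,[.464,.04,-.21],loss="soft_l1");v=r.x;print(v,np.degrees(v[2]),f(v).reshape(-1,2).round(1).tolist())
a=np.degrees(v[2]);t=tray(v,[(0,0,.058)])[0]
delta([.464,.0405,.2],[180,0,168],t,[180,0,180+a])
E
```

```text
[ 0.46423858  0.04084527 -0.21340045] -12.22694514524035 [[1.4, 1.5], [1.2, 0.5], [-1.3, 0.5], [-1.5, 1.7], [0.0, 0.8], [0.1, -0.7], [0.8, -0.9], [-0.8, -0.9], [0.4, -0.3], [-0.5, -0.3]]
turn [ 0.    -0.     0.005] shift [-0.0005  0.0013  0.4733]
```

{"name": "play_rows", "arguments": {
  "steps": [
    [[0,0,0.003,0,0.001,0.11,1],[0,0,0.003,0,0.001,0.22,1],[0,0,0.003,0,0.001,0.33,1],[0,0,0.003,0,0.001,0.43,1],[0,0,0.003,0,0.001,0.473,1],[0,0,0.003,0,0.001,0.473,1],[0,0,0.003,0,0.001,0.473,1],[0,0,0.003,0,0.001,0.473,1]]
  ]
}}

```text
time: 2.07
tool_pos: [0.4653, 0.0417, 0.0605]
tool_rot: [180.0, 0.1, 167.9]
contact_force: [-0.3, -0.1, -0.1]
grip_width: 1.001
grasp_force: 0.0
```

{"name": "play_rows", "arguments": {
  "steps": [
    [[0,0,0,0,0,0,0.4],[0,0,0,0,0,0,0.3],[0,0,0,0,0,0,0.2],[0,0,0,0,0,0,0.1],[0,0,0,0,0,0,0],[0,0,0,0,0,0,0],[0,0,0,0,0,0,0],[0,0,0,0,0,0,0]]
  ]
}}

```text
time: 2.73
tool_pos: [0.4648, 0.041, 0.0597]
tool_rot: [180.0, 0.0, 167.8]
contact_force: [-1.0, -0.3, 4.2]
grip_width: 0.156
grasp_force: 58.4
```

{"name": "play_rows", "arguments": {
  "steps": [
    [[0,0,0,0,0,-0.03,0],[0,0,0,0,0,-0.07,0],[0,0,0,0,0,-0.11,0],[0,0,0,0,0,-0.13,0],[0,0,0,0,0,-0.13,0],[0,0,0,0,0,-0.13,0]]
  ]
}}

```text
time: 3.23
tool_pos: [0.4648, 0.0411, 0.0986]
tool_rot: [180.0, 0.0, 167.8]
contact_force: [0.6, 1.4, -1.2]
grip_width: 0.153
grasp_force: 58.4
```

{"name": "play_rows", "arguments": {
  "steps": [
    [[0,0,0,0,0.04,0,0],[0,0,0,0,0.08,0,0],[0,0,0,0,0.12,0,0],[0,0,0,0,0.15,0,0],[0,0,0,0,0.15,0,0],[0,0,0,0,0.15,0,0],[0,0,0,0,0.15,0,0],[0,0,0,0,0.15,0,0]]
  ]
}}

```text
time: 3.9
tool_pos: [0.4738, 0.0847, 0.0982]
tool_rot: [-180.0, -0.0, 167.8]
contact_force: [0.3, 0.2, -1.5]
grip_width: 0.154
grasp_force: 58.5
```

```bash
python3 - <<'E'
from cell import manip
from h import *
s=manip.read_state();print(s["time"],s["tool_pos"],s["tool_rot"],s["grip_width"],s["contact_force"])
im=manip.get_image("wrist")[:,:,::-1];c=manip.camera_info("wrist");np.save("w1.npy",c,allow_pickle=True)
cv2.imwrite("pics/w1.png",cv2.resize(im,(800,600),interpolation=cv2.INTER_CUBIC))
im=manip.get_image("scene")[:,:,::-1];cv2.imwrite("pics/s1.png",cv2.resize(im[130:300,120:340],None,fx=3.5,fy=3.5,interpolation=cv2.INTER_CUBIC))
E
```

```text
3.9 [0.47384128 0.08468924 0.0981817 ] [-1.79986350e+02 -2.62810902e-02  1.67823001e+02] 0.15440241758589215 [ 0.2552836   0.20184949 -1.54177401]
```

View pics/w1.png

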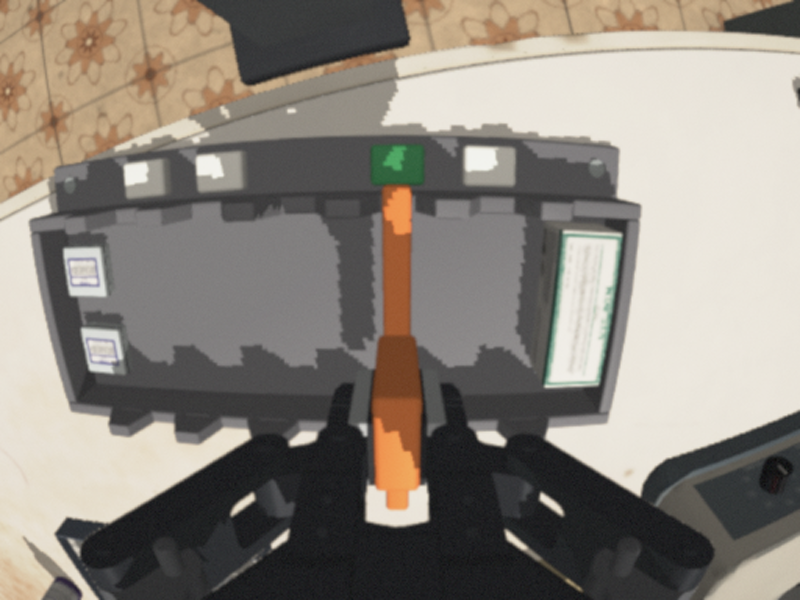

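The bar, centred at (397,210), lines up with the green tag at (397,163). I'll lower it now.

{"name": "play_rows", "arguments": {
  "steps": [
    [[0,0,0,0,0,0.03,0],[0,0,0,0,0,0.06,0],[0,0,0,0,0,0.09,0],[0,0,0,0,0,0.11,0],[0,0,0,0,0,0.12,0],[0,0,0,0,0,0.128,0],[0,0,0,0,0,0.128,0],[0,0,0,0,0,0.128,0]]
  ]
}}

```text
time: 4.67
tool_pos: [0.4742, 0.0852, 0.06]
tool_rot: [180.0, 0.0, 167.9]
contact_force: [0.4, 0.4, -1.3]
grip_width: 0.153
grasp_force: 58.6
```

Still hanging free, since the force shows only its weight. I'll go down a little more.

{"name": "play_rows", "arguments": {
  "steps": [
    [[0,0,0,0,0,0.002,0],[0,0,0,0,0,0.004,0],[0,0,0,0,0,0.004,0],[0,0,0,0,0,0.004,0]]
  ]
}}

```text
time: 5.0
tool_pos: [0.4745, 0.0851, 0.0597]
tool_rot: [180.0, 0.1, 167.9]
contact_force: [-2.5, -0.5, 7.2]
grip_width: 0.15
grasp_force: 60.0
```

Contact comes at the same TCP height (0.0597) as in the original seat. Releasing.

{"name": "play_rows", "arguments": {
  "steps": [
    [[0,0,0,0,0,0,0.25],[0,0,0,0,0,0,0.4],[0,0,0,0,0,0,0.6],[0,0,0,0,0,0,0.8],[0,0,0,0,0,0,1],[0,0,0,0,0,0,1],[0,0,0,0,0,0,1]]
  ]
}}

```text
time: 5.58
tool_pos: [0.4741, 0.0851, 0.0587]
tool_rot: [180.0, -0.0, 167.8]
contact_force: [-0.5, 0.8, -0.0]
grip_width: 1.001
grasp_force: 0.0
```

{"name": "play_rows", "arguments": {
  "steps": [
    [[0,0,0,0,0,-0.1,1],[0,0,0,0,0,-0.2,1],[0,0,0,0,0,-0.3,1],[0,0,0,0,0,-0.4,1],[0,0,0,0,0,-0.45,1],[0,0,0,0,0,-0.45,1],[0,0,0,0,0,-0.45,1]]
  ]
}}

```text
time: 6.17
tool_pos: [0.4748, 0.0851, 0.1945]
tool_rot: [180.0, 0.1, 167.8]
contact_force: [-0.1, 0.4, -0.1]
grip_width: 0.994
grasp_force: 0.0
```

```bash
python3 - <<'E'
from cell import manip
from h import *
s=manip.read_state();print(s["time"],s["tool_pos"],s["contact_force"])
v=[.4641,.0407,-.2120]
Q=[(.07,.045,.046),(-.07,.045,.046),(-.017,.052,.093),(-.017,.038,.093),(.017,.052,.093),(.017,.038,.093)]
out=[]
for n in("wrist","scene"):
    c=manip.camera_info(n);im=manip.get_image(n)[:,:,::-1].copy()
    b=(160,95,420,280) if n=="wrist" else (130,145,330,290)
    g=cv2.resize(im[b[1]:b[3],b[0]:b[2]],None,fx=3,fy=3,interpolation=cv2.INTER_CUBIC)
    for u in proj(c,tray(v,Q),n=="wrist"): cv2.drawMarker(g,tuple(((u-b[:2])*3+1).round().astype(int).tolist()),(255,0,255),0,7)
    cv2.imwrite(f"pics/{n}2.png",g)
E
```

```text
6.1667 [0.47482123 0.08511207 0.19452523] [-0.07208252  0.43009782 -0.08622957]
```

View pics/wrist2.png

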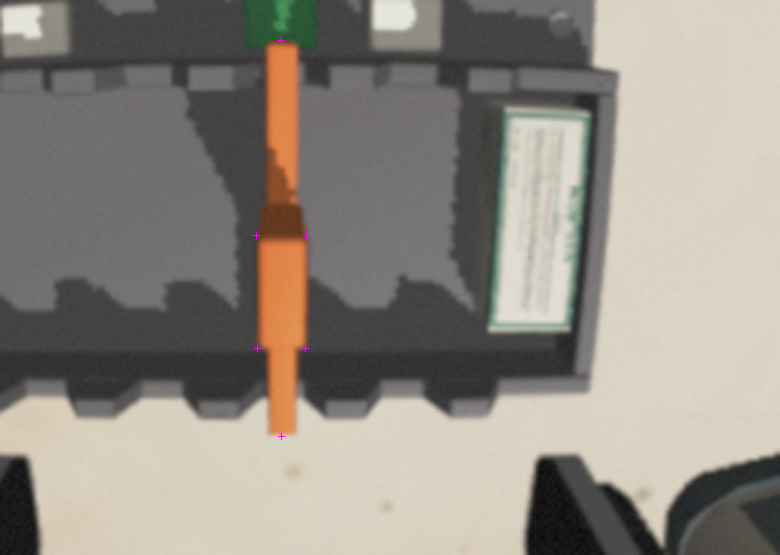

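View pics/scene2.png

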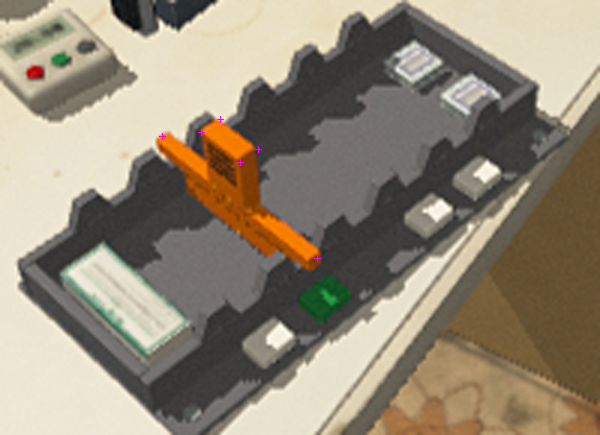

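Both views show the divider seated in the green-tag notches: bar ends at (282,43) and (282,435) in the wrist crop, upright, with every point within about 1 mm of the seated prediction. The gripper is clear of it.

```bash
python3 -c "
from cell import manip
print(manip.sign_off())"
```

```text
the job is handed in; nothing more can be done
None
```

The orange divider now sits upright and fully home in the green-tag notches (tray y = +45 mm), released with the gripper clear of it, and I handed the job in at about 6 s of the 29 s allowed.

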